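# Close the recipe-card case and tuck its flap under the lip

### The arm

A 7-joint arm with a two-finger parallel gripper is mounted at the origin on a cart in front of the work surface, level with it; the furniture and walls round the work are solid. World frame = base frame: x ahead of the robot, y to its left, z up, the work surface at z = 0. Lengths are in m, angles in rad, forces in N, time in s.
With the tool pointing down it reaches from about 0.425 to 0.825 m from the base axis. Payload 3.6 kg.
Tool frame: the origin (TCP) lies on the centre line of the jaws, within the pads' length; the fingertips stand ctrl.tcp_to_tips ahead of it and the grasp point (between the pads) lies 2 mm behind it (ctrl.tcp_to_tips is the distance from the TCP to the fingertips, in m); z points along the fingers, y is the line along which they close (so a half turn about z gives the same grasp; the last joint's range is limited). The gripper opens to 85 mm and grips with 20 to 120 N. Pads are 22 mm wide; open, the fingers measure 114 mm over their backs; the gripper's body (76 mm by 85 mm) begins 54 mm behind the grasp point. The pads swing forward as they close: fully open they stand 13 mm farther back than shut.
Start: joints at [1.29, 0.615, -0.013, 1.423, 0.008, 1.103, -0.04], TCP at [0.164, -0.629, 0.248] pointing down, gripper open.
Joint ranges: [-3.12, 3.12], [-0.3, 2.06], [-1.34, 1.32], [0.26, 2.42], [-1.36, 4.5], [0.01, 1.98], [-2.84, 2.84]. Speed limits (rad/s): [2.79, 2.79, 3.14, 3.14, 3.14, 3.14, 3.14].

### API

Orientations are given as a unit quaternion [x, y, z, w].
In Python, from rig import ctrl gives the robot as it stands.
- The arm moves only by the shell command python3 -m pendant 'ROWS' [OPENING] [FORCE]. ROWS is JSON, a list of rows, each an object with "slide": the shift along the tool's x, y, z in cm, a list of three; "turn": the turn about the tool's z in rad. A call has 1 to 5 rows; each row is the pose to reach, as a shift and turn from the pose commanded when the call began, along the tool's axes at that moment; what a row does not reach only later rows make up. A row lasts 1/10 s, in which the tool goes at most 50 mm and 8.59 degrees, less where a joint would pass 70% of its speed; a pose out of reach is approached as far as the arm can. A call with a gripper value outside its range is refused whole. OPENING is the gripper's target within -1 to 1 (fully open at 1, half-way at 0, shut at -1), set as the call begins (- or left out, the last holds). The fingers move at their own pace and stop on an object; FORCE is the grip in N (left out, the last holds). Time passes only in rows, so rows that repeat a pose let the fingers close. It gives the time, the measured TCP pose, the force, the opening and the grip force at its end, in the units of the state.
- ctrl.observe(): the state, without advancing time (a new reading comes with each control period).
- ctrl.get_image(name): name is "scene" or "top" or "wrist"; returns a dict with "img" (400x640x3 uint8, red, green, blue), "z_map" (400x640 float32, m along the optical axis (not along the pixel's ray), 0 where there is no reading), "K" (3x3 intrinsics, pixels), "k1" (the pictures are not rectified: a ray, as slopes to the right and down, at radius r is drawn at 1 + k1 r^2 times it, then the intrinsics apply), "position" and "rotation" of the camera in the world. Camera axes: x right, y down, z forward; pixel columns grow to the right and rows downward; lengths in m; the calibration is good to about 2 mm. A picture is of the moment at which its call begins.
- ctrl.finish_job(): hands the job in; it is judged then, once.
The state is a dict: "clock": time; "joint_positions": joint angles; "joint_vel": joint speeds; "effort": joint torques, N m; "tcp_pos": TCP position; "tool_rot": TCP orientation; "force": force on the tool from outside, world axes, zero at the start; "wrist_torque": the same for the moment, N m; "finger_gap": opening from 0.0 (shut) to 1.0 (fully open); "gripper_force": force on a finger pad.
Only numpy, scipy, OpenCV 4.12 (cv2) and the standard library are available. Lean on these libraries where they do the work, as an engineer would, in place of code of your own. Each camera call takes 0.05 s, during which the arm holds its last target. There are 200 camera calls.

### The job

Close the recipe-card case: push its raised flap over until it lies flat, then hold it down and push it along towards the steel lip (its thumb ridge gives the finger a hold) until its tongue is fully home beneath the lip, so that the flap stays shut when you let go. Only push it with the fingers: do not pinch the flap, do not lift or tip the case, and do not shove the case more than a little. Leave the mug, the salt shaker and the garlic where they stand.

Things in the scene. Friction and masses are not known exactly. Their poses are not given: they have to be found in the camera images.
- card_case: Flat open white plastic case of paper cards, 160 x 120 x 36 mm (x, y, z), loose on the worktop, about 0.8 kg in all. Origin: centre of its underside; z up. Its -x end carries the steel lip, its +x end the flap's hinge (ears 47.5 mm high). At yaw 0 the lip faces the robot; yaw varies by up to 0.6 rad.
- lip_under (a point): Centre of the underside of the steel lip, 45.5 mm above the case's underside, 75 mm from its centre to -x. The lip is a bridge 80 mm wide (y), 10 mm deep (x), 3 mm thick over the case's -x rim, on two posts 64 mm apart; its mouth faces the hinge and flares 4 mm further that way and upward.
- flap (a joint): Angle of the grey flap, rad: 0 = flat over the cards, 1.57 = upright, 1.6 to 1.9 = open, leaning back a little (the start). Hinge axis: parallel to case y, 40 mm above its underside, at case x = 70 mm minus the hinge_pin value. A spring (0.045 N m/rad, towards 1.8 rad) reopens the flap unless its tongue is beneath the lip: hold it down while sliding it.
- hinge_pin (a joint): Hinge pin in its slots, m: 0 = farthest from the lip (starts at 0 to 0.003), 0.022 = fully home. It carries the flap along the case's -x with 2.5 N of friction. Flat flap at 0: the tongue ends 10 mm short of the lip; at 0.022 it is 12 mm beneath it with 4 mm of play above. If the pin is over 0.006 while folding, the tongue lands on the lip.
- tongue_edge (a point): Middle of the tongue's free edge, mid-thickness, 130 mm from the hinge axis. Its x axis points from the tongue to the hinge; its z axis out of the flap's back (the face that is on top when it lies flat).
- ridge_foot (a point): Foot of the thumb ridge on the flap's back, middle of its steep side, which faces the hinge; 62.5 mm from the hinge axis. The ridge is 60 mm long (parallel to the hinge), stands 7 mm above the plate and slopes off towards the tongue. Between it and the hinge the back is plain for 55 mm. Axes as tongue_edge.
- flap_back: The grey flap: a 3 mm plate 100 mm wide that reaches 112 mm from the hinge axis, then a tongue 50 mm wide that ends 130 mm from the axis. The axis lies at mid-thickness. Origin on the hinge axis; axes as tongue_edge.
- flap_lining: White lining, 80 x 80 x 1.5 mm, on the flap's inner face (the one that comes to lie on the cards). Origin on the hinge axis.
- mug_a: Bystander: white dotted mug, 82 x 114 x 91 mm, stands beside the case to its +y. Origin: centre of its underside.
- salt_shaker: Bystander: salt shaker, 44 mm across, 90 mm tall, beside the case to its -y. Origin: centre of its underside.
- garlic: Bystander: garlic bulb, 53 mm across and high, beyond the salt shaker to the case's -y. Origin: centre of its underside.

How it is judged:
At the end, for the whole second after the job is handed in: The flap lies flat (within 0.06 rad), its pin within 4 mm of fully home, its tongue beneath the steel lip and reaching at least 4 mm past the lip's mouth; the case stands level and at rest, and nothing but the lip holds the flap down (value of joint flap below 0.06 rad and value of joint hinge_pin above 0.018 m and z of tongue_edge in the frame of lip_under below 0 m and x of tongue_edge in the frame of lip_under below 0.001 m and angle between card_case's own z axis and vertical below 0.05 rad and linear speed of card_case below 0.02 m/s); the robot touches nothing.
It fails at once if the flap is pinched (finger force above 1.5 N on its back and its lining at once) (contact force between the fingers and flap_back above 1.5 N and contact force between the fingers and flap_lining above 1.5 N).
It fails at once if the case is lifted (origin above 12 mm) or tipped (over 0.2 rad) (height (world z) of card_case above 0.012 m or angle between card_case's own z axis and vertical above 0.2 rad).
It fails at once if the case is shoved more than 50 mm (distance of card_case from where it was at the start of the episode above 0.05 m).
It fails at once if the mug, the salt shaker or the garlic is moved more than 30 mm (distance of any of mug_a, salt_shaker, garlic from where it was at the start of the episode above 0.03 m).
It also fails if it takes over 38 s, if anything falls off the work surface, if the arm or the gripper's body presses on something with over 40 N, if the wrist force passes 120 N, or if a joint passes its speed limit or range.

## Working session

There is one attempt and no reset: what is moved stays moved. The work goes in short steps, Python scripts to look and compute and a shell command to move; the robot and the scene stay as the last step left them, time stands still between calls to the robot, and variables do not carry over. Pictures are saved under pics/ and viewed, at most 10 in all, crops included, and the job is handed in when it is done.

```bash
mkdir -p pics; ls
cat > h.py <<'E'
import numpy as np, cv2
from rig import ctrl
from scipy.spatial.transform import Rotation as R
def shot(n):
    d=ctrl.get_image(n); return d
def cloud(d):
    h,w=d['z_map'].shape; K=np.array(d['K'])
    u,v=np.meshgrid(np.arange(w),np.arange(h))
    p=np.stack([u,v],-1).reshape(-1,1,2).astype(float)
    q=cv2.undistortPoints(p,K,np.array([d['k1'],0,0,0,0.])).reshape(h,w,2)
    z=d['z_map'][...,None]
    c=np.concatenate([q*z,z],-1)
    rot=np.array(d['rotation']); 
    rot=R.from_quat(rot).as_matrix() if rot.size==4 else rot
    return c@rot.T+np.array(d['position'])
def save(d,f): cv2.imwrite('pics/'+f,d['img'][...,::-1])
E
python3 - <<'E'
from h import *
for n in('scene','top'):
    d=shot(n); save(d,n+'0.png'); np.savez('/tmp/'+n,c=cloud(d),img=d['img']); print(n,d['position'],d['rotation'],d['k1'])
s=ctrl.observe(); print(s, ctrl.tcp_to_tips)
E
```

```text
pics
scene [-0.15467451  0.6892585   0.63458146] [-0.38466201  0.79325936 -0.42231872  0.21076437] -0.09755529949338027
top [0.34569007 0.16236418 1.0978805 ] [ 0.70746492 -0.70205592  0.06473701 -0.04919332] -0.15602282102527126
{'clock': 0.1, 'joint_positions': array([ 1.28950459,  0.61584105, -0.01261075,  1.4247371 ,  0.00809348,
        1.10338147, -0.04038298]), 'joint_vel': array([-8.74139272e-05, -1.86750591e-03,  3.59578571e-04, -3.98079185e-03,
        5.80028913e-04, -2.70997935e-04, -1.02845942e-03]), 'effort': array([ 1.22546000e-03, -4.70386899e+01,  2.60307686e-01, -1.71571004e+01,
        1.01141387e-02,  5.89508025e-03, -1.98359601e-05]), 'tcp_pos': array([ 0.16367778, -0.62839252,  0.24724241]), 'tool_rot': array([ 9.91890696e-01,  1.27088575e-01, -1.60117711e-04, -1.14737880e-03]), 'force': array([-0.16996308,  0.64522837,  0.30504778]), 'wrist_torque': array([ 0.00592513, -0.01132035, -0.04498822]), 'gripper_force': 0.0, 'finger_gap': 0.999195768404567} 0.017
```

View pics/scene0.png

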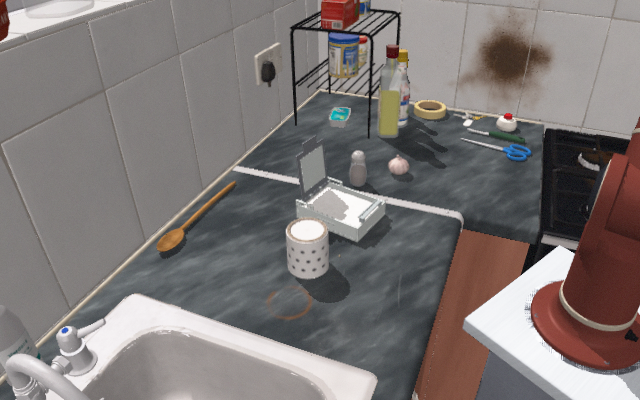

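View pics/top0.png

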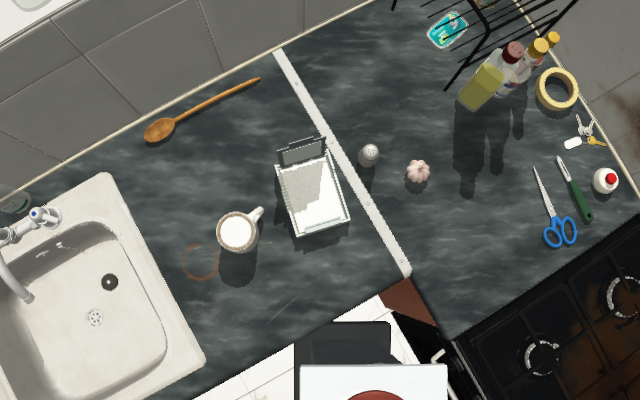

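The case is at about (312,195) in the top picture, with the flap raised at (302,150) and the lip at the near end (320,228). The mug is at (238,232), the salt shaker at (368,155) and the garlic at (418,172).

```bash
python3 - <<'E'
from h import *
d=np.load('/tmp/top.npz'); c=d['c']; img=d['img']
s=np.zeros(c.shape[:2],bool); s[130:245,265:355]=1
m=s&(c[...,2]>.02)&(c[...,2]<.06)
P=c[m]; (ctr,sz,a)=cv2.minAreaRect((P[:,:2]*1000).astype(np.float32)); print('case rect',ctr,sz,a); print(cv2.boxPoints((ctr,sz,a)).round(1))
F=c[s&(c[...,2]>.07)]; print('flap n',len(F), F.min(0),F.max(0)); 
cc,sv,vt=np.linalg.svd(F-F.mean(0)); print(F.mean(0),vt)
(k,z,a)=cv2.minAreaRect((F[:,:2]*1000).astype(np.float32)); print(k,z,a)
for n,(u,v) in dict(mug=(238,232),salt=(368,155),gar=(418,172),lipL=(299,236),lipR=(349,218),lip=(325,224)).items(): print(n,np.median(c[v-2:v+3,u-2:u+3].reshape(-1,3),0).round(3))
d=np.load('/tmp/scene.npz'); c=d['c']
s=np.zeros(c.shape[:2],bool); s[130:240,290:390]=1
F=c[s&(c[...,2]>.065)&(c[...,0]>.5)&(c[...,0]<.8)&(abs(c[...,1]-.17)<.12)]
print(len(F),F.min(0),F.max(0)); _,_,vt=np.linalg.svd(F-F.mean(0),full_matrices=False); print(F.mean(0),vt)
E
python3 - <<'E'
import cv2
i=cv2.imread('pics/top0.png')[125:250,250:400]; a=cv2.resize(i,None,fx=4,fy=4,interpolation=2)
i=cv2.imread('pics/scene0.png')[130:245,285:395]
cv2.imwrite('pics/c1.png',a)
E
```

```text
case rect (517.5173950195312, 138.046630859375) (160.21580505371094, 123.9520492553711) 17.415363311767578
[[422.5 173.2]
 [459.6  54.9]
 [612.5 102.9]
 [575.4 221.2]]
flap n 882 [0.34569007 0.11362205 0.07059461] [0.6104837  0.20982722 1.0978805 ]
[0.58047705 0.16173033 0.16103887] [[-0.2371409   0.0026724   0.97147159]
 [ 0.31724994 -0.94495809  0.08004171]
 [-0.91821385 -0.32718047 -0.22324039]]
(486.05120849609375, 181.60250854492188) (90.34668731689453, 268.5569763183594) 79.21077728271484
mug [0.428 0.286 0.088]
salt [0.589 0.023 0.085]
gar [ 0.564 -0.092  0.041]
lipL [0.426 0.164 0.021]
lipR [0.466 0.059 0.032]
lip [0.45  0.11  0.049]
1172 [0.56966914 0.11019144 0.06507364] [0.6113463 0.2099449 0.1696645]
[0.58822473 0.1632786  0.11490699] [[ 0.20891227 -0.29726399  0.93165969]
 [ 0.2439942  -0.90670851 -0.34401528]
 [-0.94700712 -0.29918858  0.11689184]]
```

View pics/c1.png

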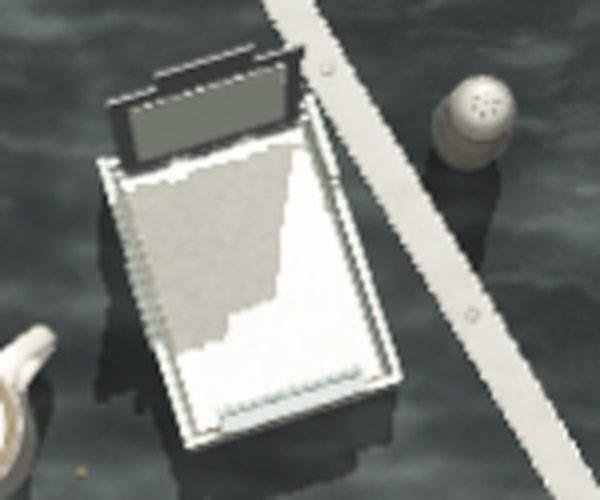

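```bash
python3 -m pendant '[{"slide":[3.5,-3.4,0],"turn":0},{"slide":[7,-6.8,0],"turn":0},{"slide":[10.5,-10.2,0],"turn":0},{"slide":[14,-13.6,0],"turn":0},{"slide":[17.5,-17,0],"turn":0}]' -1
python3 -m pendant '[{"slide":[3.5,-3.4,0],"turn":0},{"slide":[7,-6.8,0],"turn":0},{"slide":[10.5,-10.2,0],"turn":0},{"slide":[14,-13.6,0],"turn":0},{"slide":[17.5,-17,0],"turn":0}]'
python3 -m pendant '[{"slide":[3.5,-3.4,0],"turn":0},{"slide":[7,-6.8,0],"turn":0},{"slide":[10.5,-10.2,0],"turn":0},{"slide":[14,-13.6,0],"turn":0},{"slide":[17.5,-17,0],"turn":-0.05}]'
```

```text
clock: 0.6
tcp_pos: [0.2909, -0.4183, 0.248]
tool_rot: [0.992, 0.127, -0.0, -0.0]
force: [0.9, -1.1, 0.4]
finger_gap: 0.144
gripper_force: 0.0
clock: 1.1
tcp_pos: [0.4173, -0.2099, 0.2482]
tool_rot: [0.992, 0.127, -0.0, -0.0]
force: [1.1, -0.7, -0.7]
finger_gap: -0.001
gripper_force: 0.0
clock: 1.6
tcp_pos: [0.5438, -0.0014, 0.2481]
tool_rot: [0.988, 0.152, -0.0, 0.0]
force: [0.8, -0.4, 0.8]
finger_gap: -0.003
gripper_force: 0.0
```

```bash
cat >> h.py <<'E'
C=np.array([.5175,.138]); Y=.305
def where():
    s=ctrl.observe(); r=R.from_quat(s['tool_rot']).as_matrix(); yaw=np.arctan2(r[1,0],r[0,0])
    d=s['tcp_pos'][:2]-C; c,n=np.cos(Y),np.sin(Y)
    f=s['force']
    print('t %.1f case xy mm'%s['clock'],(np.array([c*d[0]+n*d[1],-n*d[0]+c*d[1]])*1000).round(1),'tipz mm',round((s['tcp_pos'][2]-.017)*1000,1),'yaw',yaw.round(3),'F case',np.round([c*f[0]+n*f[1],-n*f[0]+c*f[1],f[2]],1))
E
python3 -c "from h import *; where()"
```

```text
t 1.6 case xy mm [ -16.8 -140.8] tipz mm 231.1 yaw 0.306 F case [ 0.6 -0.7  0.8]
```

```bash
python3 -m pendant '[{"slide":[3.5,-3,0],"turn":0},{"slide":[7,-6,0],"turn":0},{"slide":[10.5,-9,0],"turn":0},{"slide":[14,-12,0],"turn":0},{"slide":[17,-14,0],"turn":0}]'
python3 -m pendant '[{"slide":[0,0,0],"turn":0},{"slide":[0,0,0],"turn":0}]' >/dev/null
python3 - <<'E'
from h import *
where()
for n in('wrist','scene'):
    d=shot(n); save(d,n+'1.png'); c=cloud(d)
    if n=='scene':
        q=c.reshape(-1,3)-np.r_[C,0]; r=R.from_euler('z',-Y).apply(q)*1000; r=r.reshape(c.shape)
        m=(r[...,2]>60)&(r[...,2]<175)&(abs(r[...,1])<48)&(r[...,0]>40)&(r[...,0]<115)
        F=r[m]; print(len(F),F.min(0),F.max(0),np.polyfit(F[:,2],F[:,0],1))
E
```

```text
clock: 2.1
tcp_pos: [0.6634, 0.1854, 0.2476]
tool_rot: [0.988, 0.153, -0.001, -0.001]
force: [0.6, 0.1, -0.0]
finger_gap: 0.001
gripper_force: 0.0
t 2.3 case xy mm [152.   -1.8] tipz mm 230.0 yaw 0.306 F case [-1.2 -0.2  0.7]
1170 [ 66.17264285 -47.9930193   60.02150925] [ 83.66481919  47.90695081 169.92534233] [ 0.1213185 61.0307912]
```

View pics/wrist1.png

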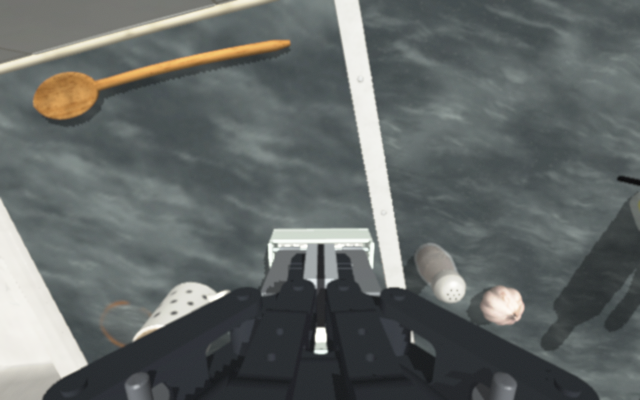

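```bash
python3 -m pendant '[{"slide":[0,-0.2,3.5],"turn":0},{"slide":[0,-0.2,7],"turn":0},{"slide":[0,-0.2,10.5],"turn":0},{"slide":[-0.5,-0.2,13.3],"turn":0},{"slide":[-2,-0.2,13.3],"turn":0}]'
python3 -m pendant '[{"slide":[-1,0,0],"turn":0},{"slide":[-2,0,0],"turn":0},{"slide":[-2.5,0,0],"turn":0},{"slide":[-2.5,0,0],"turn":0}]' >/dev/null
python3 - <<'E'
from h import *
where()
d=shot('scene'); save(d,'scene2.png'); cv2.imwrite('pics/s2c.png',cv2.resize(d['img'][90:250,250:430,::-1],None,fx=3,fy=3,interpolation=2))
E
```

```text
clock: 2.9
tcp_pos: [0.641, 0.1741, 0.1106]
tool_rot: [0.989, 0.151, -0.004, 0.001]
force: [0.1, -0.3, 0.1]
finger_gap: 0.001
gripper_force: 0.0
t 3.3 case xy mm [106.5  -1.8] tipz mm 99.0 yaw 0.303 F case [ 0.6 -0.  -0.9]
```

View pics/s2c.png

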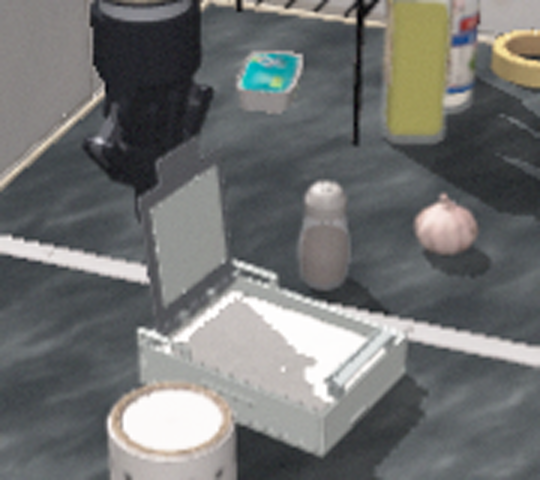

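The gripper (crop 150,110) stands behind the raised flap (crop 190,240) and clears it. Next I fold the flap.

```bash
python3 -m pendant '[{"slide":[-0.9,0,0.2],"turn":0},{"slide":[-1.8,0,0.7],"turn":0},{"slide":[-2.6,0,0.9],"turn":0},{"slide":[-3.4,0,1.1],"turn":0},{"slide":[-4.1,0,1.2],"turn":0}]'
python3 -c "from h import *; where()"
python3 -m pendant '[{"slide":[-0.6,0,0.2],"turn":0},{"slide":[-1.3,0,0.5],"turn":0},{"slide":[-1.3,0,0.5],"turn":0}]' >/dev/null
python3 - <<'E'
from h import *
where()
d=shot('scene'); save(d,'scene3.png'); cv2.imwrite('pics/s3c.png',cv2.resize(d['img'][90:250,250:430,::-1],None,fx=3,fy=3,interpolation=2))
E
```

```text
clock: 3.85
tcp_pos: [0.5803, 0.1574, 0.1033]
tool_rot: [0.988, 0.152, 0.0, -0.0]
force: [0.3, 0.5, -1.2]
finger_gap: 0.001
gripper_force: 0.3
t 3.9 case xy mm [65.7 -0.4] tipz mm 86.3 yaw 0.305 F case [ 0.5  0.4 -1.2]
t 4.2 case xy mm [51.9 -0.4] tipz mm 80.9 yaw 0.305 F case [0.3 0.3 0.2]
```

View pics/s3c.png

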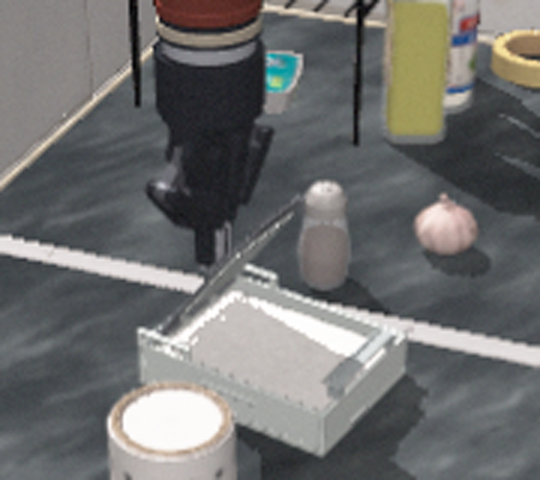

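The flap leans forward (about 55°), and the finger is on its back near crop (215,260).

```bash
python3 -m pendant '[{"slide":[-0.9,0,0.8],"turn":0},{"slide":[-1.4,0,1.4],"turn":0},{"slide":[-1.75,0,2.0],"turn":0},{"slide":[-2.0,0,2.6],"turn":0},{"slide":[-2.1,0,3.1],"turn":0}]' >/dev/null
python3 -c "from h import *; where()"
python3 -m pendant '[{"slide":[-0.1,0,0.3],"turn":0},{"slide":[-0.1,0,0.6],"turn":0},{"slide":[-0.1,0,0.7],"turn":0}]' >/dev/null
python3 - <<'E'
from h import *
where()
d=shot('scene'); save(d,'scene4.png'); cv2.imwrite('pics/s4c.png',cv2.resize(d['img'][90:250,250:430,::-1],None,fx=3,fy=3,interpolation=2))
E
```

```text
t 4.7 case xy mm [32.  -0.3] tipz mm 49.8 yaw 0.305 F case [0.5 0.1 1.6]
t 5.0 case xy mm [31.  -0.3] tipz mm 43.0 yaw 0.305 F case [-0.7 -0.8  1.5]
```

View pics/s4c.png

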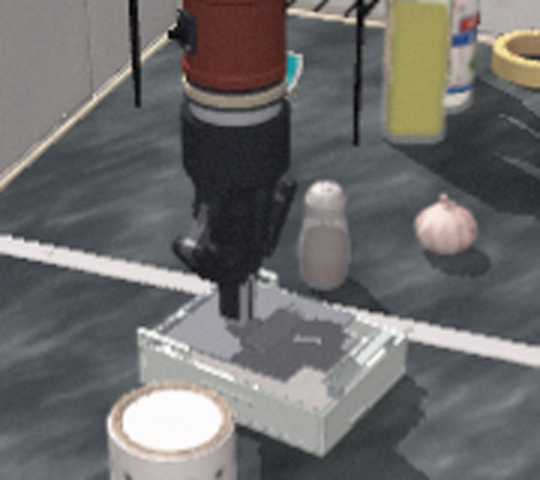

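The flap is almost flat, with the finger at crop (240,310), behind the ridge at about (305,340). I press down until contact, then slide.

```bash
for i in 1 2 ; do python3 -m pendant '[{"slide":[0,0,0.1],"turn":0},{"slide":[0,0,0.2],"turn":0},{"slide":[0,0,0.2],"turn":0}]' >/dev/null
python3 -c "from h import *; where()"; done
```

```text
t 5.3 case xy mm [30.9 -0.3] tipz mm 41.5 yaw 0.305 F case [-1.1  0.7  2.1]
t 5.7 case xy mm [31.5 -0.3] tipz mm 40.9 yaw 0.305 F case [-4.6  0.3 10.8]
```

```bash
for i in 1 2; do python3 -m pendant '[{"slide":[-0.25,0,0],"turn":0},{"slide":[-0.5,0,0],"turn":0},{"slide":[-0.75,0,0],"turn":0},{"slide":[-1.0,0,0],"turn":0}]' >/dev/null
python3 -c "from h import *; where()"; done
```

```text
t 6.0 case xy mm [25.3 -0.3] tipz mm 41.2 yaw 0.305 F case [ 3.  -0.9  6. ]
t 6.5 case xy mm [15.4 -0.4] tipz mm 41.1 yaw 0.305 F case [ 1.4 -0.4  5.8]
```

```bash
for i in 1 2; do python3 -m pendant '[{"slide":[-0.2,0,0],"turn":0},{"slide":[-0.4,0,0],"turn":0},{"slide":[-0.6,0,0],"turn":0},{"slide":[-0.8,0,0],"turn":0}]' >/dev/null
python3 -c "from h import *; where()"; done
python3 - <<'E'
from h import *
d=shot('top'); c=cloud(d); save(d,'top5.png')
s=np.zeros(c.shape[:2],bool); s[130:250,260:360]=1
m=s&(c[...,2]>.02)&(c[...,2]<.06)
P=c[m]; print(cv2.minAreaRect((P[:,:2]*1000).astype(np.float32)))
a=cv2.resize(d['img'][125:250,250:400,::-1],None,fx=4,fy=4,interpolation=2)
cv2.imwrite('pics/t5c.png',a)
E
```

```text
t 6.8 case xy mm [ 7.9 -0.4] tipz mm 41.2 yaw 0.305 F case [ 3.5 -0.8  5.1]
t 7.2 case xy mm [-0.1 -0.2] tipz mm 41.1 yaw 0.305 F case [ 4.  -0.1  4.9]
((511.5764465332031, 134.97982788085938), (159.6268310546875, 232.09725952148438), 10.430960655212402)
```

View pics/t5c.png

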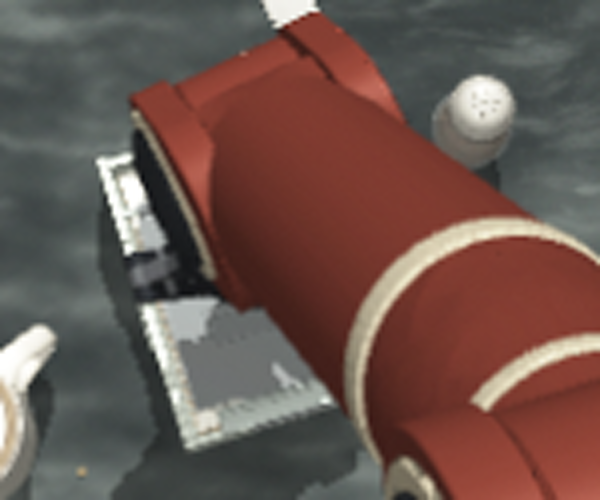

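The case has not moved: its corners are still at crop (187,445) and (105,160). I keep pushing until the force rises.

```bash
for i in 1 2 3; do python3 -m pendant '[{"slide":[-0.1,0,0],"turn":0},{"slide":[-0.2,0,0],"turn":0},{"slide":[-0.2,0,0],"turn":0}]' >/dev/null
python3 -c "from h import *; where()"; done
```

```text
t 7.6 case xy mm [-2.4 -0.2] tipz mm 41.0 yaw 0.305 F case [2.9 0.2 6. ]
t 7.9 case xy mm [-3.1 -0.1] tipz mm 41.0 yaw 0.305 F case [6.8 1.3 4.4]
t 8.2 case xy mm [-5.1 -0.1] tipz mm 41.0 yaw 0.305 F case [ 5.9 -0.3  2.9]
```

```bash
python3 -m pendant '[{"slide":[-0.1,0,0.05],"turn":0},{"slide":[-0.2,0,0.05],"turn":0},{"slide":[-0.2,0,0.05],"turn":0}]' >/dev/null
python3 - <<'E'
from h import *
where()
d=shot('scene'); cv2.imwrite('pics/s6c.png',cv2.resize(d['img'][165:245,285:395,::-1],None,fx=6,fy=6,interpolation=2))
E
```

```text
t 8.5 case xy mm [-6.2 -0.1] tipz mm 40.9 yaw 0.305 F case [ 5.6 -0.7  4.1]
```

View pics/s6c.png

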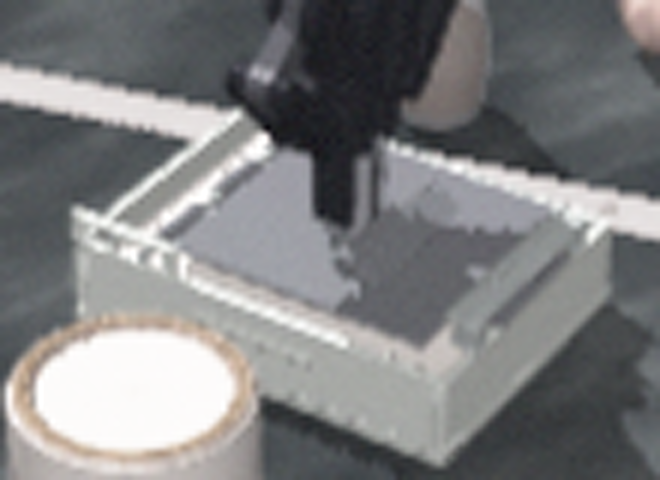

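The tongue is under the lip (crop 490,290), and the rising push force suggests it is home. I release now and check.

```bash
python3 -m pendant '[{"slide":[0.1,0,-0.1],"turn":0},{"slide":[0.25,0,-0.5],"turn":0},{"slide":[0.3,0,-2],"turn":0},{"slide":[0.3,0,-5],"turn":0},{"slide":[0.3,0,-9],"turn":0}]' >/dev/null
python3 -m pendant '[{"slide":[2,3,-3],"turn":0},{"slide":[4,6,-5],"turn":0},{"slide":[4,10,-6],"turn":0},{"slide":[4,14,-6],"turn":0},{"slide":[4,18,-6],"turn":0}]' >/dev/null
python3 -m pendant '[{"slide":[0,4,0],"turn":0},{"slide":[0,8,0],"turn":0},{"slide":[0,12,0],"turn":0},{"slide":[0,12,0],"turn":0}]' >/dev/null
python3 - <<'E'
from h import *
where()
d=shot('scene'); a=cv2.resize(d['img'][165:245,285:395,::-1],None,fx=5,fy=5,interpolation=2)
d=shot('top'); c=cloud(d); b=cv2.resize(d['img'][145:245,260:360,::-1],None,fx=4,fy=4,interpolation=2)[:,:250*1]
s=np.zeros(c.shape[:2],bool); s[130:250,260:360]=1
P=c[s&(c[...,2]>.02)&(c[...,2]<.06)]; rc=cv2.minAreaRect((P[:,:2]*1000).astype(np.float32)); print(rc, c[s][:,2].max())
q=R.from_euler('z',-Y).apply(c.reshape(-1,3)-np.r_[np.array(rc[0])/1000,0]).reshape(c.shape)*1000
for lo in range(-80,80,8):
    m=(abs(q[...,1])<22)&(q[...,0]>=lo)&(q[...,0]<lo+8)&(q[...,2]>10); print(lo,np.median(q[m][:,2]).round(1),np.median(d['img'][m],0),m.sum())
cv2.imwrite('pics/f7.png',a)
E
```

```text
t 9.9 case xy mm [  25.9 -309. ] tipz mm 187.1 yaw 0.293 F case [-1.  -0.7 -0.6]
((512.9893188476562, 131.63963317871094), (162.30340576171875, 242.64117431640625), 17.662334442138672) 1.097880500869034
-80 48.5 [237. 242. 237.] 85
-72 49.3 [216. 224. 216.] 75
-64 45.3 [198. 202. 201.] 81
-56 44.9 [179. 184. 182.] 79
-48 44.8 [179. 184. 183.] 80
-40 44.8 [180. 184. 183.] 80
-32 46.4 [143. 146. 145.] 81
-24 49.8 [143. 148. 147.] 80
-16 46.3 [181. 186. 184.] 70
-8 43.6 [182. 187. 185.] 79
0 43.3 [182. 187. 185.] 75
8 42.6 [183. 188. 186.] 75
16 43.0 [183. 188. 186.] 79
24 42.8 [184. 188. 186.] 78
32 42.4 [184. 188. 186.] 76
40 41.4 [184. 188. 186.] 73
48 42.3 [221. 225. 215.] 49
56 26.0 [255. 254. 254.] 75
64 26.8 [254. 254. 253.] 75
72 27.4 [161.5 163.  151.5] 86
```

View pics/f7.png

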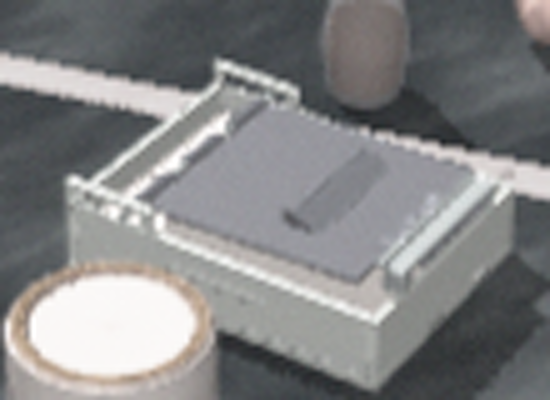

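Run:
```python
from h import *
d=shot('top'); c=cloud(d); c0=np.load('/tmp/top.npz')['c']
for n,k in(('old',c0),('new',c)):
    q=R.from_euler('z',-Y).apply(k.reshape(-1,3)-np.r_[C,0]).reshape(k.shape)*1000
    m=(abs(q[...,0])<110)&(abs(q[...,1])<80)&(q[...,2]>22)&(q[...,2]<55); m[:130]=0
    P=q[m]; print(n,[np.percentile(P[:,i],[.3,99.7]).round(1) for i in(0,1)], cv2.minAreaRect(P[:,:2].astype(np.float32)))
    if n=='new':
        for y in (-20,-10,0,10,20):
            b=(abs(q[...,1]-y)<2.5)&(q[...,0]>-35)&(q[...,0]<65)&(q[...,2]>10)
            o=np.argsort(q[b][:,0]); print(y,[(round(a),round(h)) for a,h in q[b][o][:,[0,2]]][::1][:14], 'hinge end',q[b&(q[...,2]>38)][:,0].max().round(1))
```

```text
old [array([-79.7,  77.3]), array([-60.1,  60.9])] ((-0.0228424072265625, 0.04616546630859375), (123.95215606689453, 160.19418334960938), 89.87368774414062)
new [array([-86.4,  74.3]), array([-60.2,  61. ])] ((-6.105743408203125, -0.015377044677734375), (162.3835906982422, 124.10272979736328), 0.6323948502540588)
-20 [(-34, 45), (-33, 47), (-33, 49), (-32, 51), (-30, 44), (-29, 49), (-29, 48), (-28, 49), (-27, 49), (-27, 52), (-25, 54), (-25, 51), (-23, 51), (-22, 51)] hinge end 45.0
-10 [(-35, 46), (-34, 45), (-34, 47), (-33, 50), (-32, 48), (-32, 50), (-30, 48), (-30, 48), (-29, 54), (-28, 46), (-27, 45), (-26, 45), (-26, 49), (-26, 52)] hinge end 44.8
0 [(-34, 49), (-33, 47), (-32, 49), (-31, 46), (-31, 46), (-30, 49), (-29, 48), (-29, 51), (-28, 53), (-27, 50), (-26, 50), (-25, 48), (-24, 47), (-24, 52)] hinge end 46.0
10 [(-35, 47), (-34, 50), (-34, 43), (-33, 48), (-32, 46), (-31, 51), (-30, 48), (-29, 47), (-28, 48), (-27, 50), (-26, 47), (-26, 51), (-25, 53), (-24, 49)] hinge end 46.3
20 [(-35, 49), (-34, 48), (-32, 46), (-32, 47), (-32, 51), (-30, 47), (-30, 46), (-28, 50), (-27, 48), (-26, 46), (-25, 46), (-25, 54), (-25, 47), (-24, 51)] hinge end 43.1
```

```bash
python3 -c "
from rig import ctrl
print(ctrl.finish_job())"
```

```text
the job is handed in; nothing more can be done
None
```

The case is shut and the job is handed in, with no verdict given. After I let go, the flap stayed flat with its tongue under the lip. I judge the pin fully home from the jump in push force and the camera depth, not from a direct reading. The case slid about 3–6 mm, and the mug, salt shaker and garlic were not touched.

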